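Load an orbital shaker: each vessel into the spring clamp made for it

ROBOT

A 7-joint arm with a two-finger parallel gripper is mounted at the origin on a cart in front of the work surface, level with it; the furniture and walls round the work are solid. World frame = base frame: x ahead of the robot, y to its left, z up, the work surface at z = 0. Lengths are in m, angles in rad, forces in N, time in s.
With the tool pointing down it reaches from about 0.4 to 0.85 m from the base axis. Payload 4.5 kg.
Tool frame: the origin (TCP) lies at the very end of the fingers, on their centre line; the grasp point (between the pads) lies 19 mm behind it; z points along the fingers, y is the line along which they close (so a half turn about z gives the same grasp; the last joint's range is limited). The gripper opens to 88 mm and grips with 3 to 60 N. Pads are 18 mm wide; open, the fingers measure 123 mm over their backs; the gripper's body (75 mm by 187 mm) begins 45 mm behind the grasp point.
Start: joints at [1.134, 0.689, -0.195, 1.565, 0.157, 0.902, -0.215], TCP at [0.284, -0.557, 0.239] pointing down, gripper open.
Joint ranges: [-3.01, 3.01], [-0.46, 2.08], [-1.47, 1.51], [0.13, 2.56], [-1, 4.14], [0.04, 2.09], [-2.66, 2.66]. Speed limits (rad/s): [2.57, 2.57, 3.14, 3.14, 3.14, 3.14, 3.14].

INTERFACE

Orientations are given as a unit quaternion [x, y, z, w].
In Python, from plant import r gives the robot as it stands. The module is installed in compiled form; this text tells all that it offers.
- The arm moves only by the tool step_arm, never from a script. Its argument "increments" is a list of rows, each a list of 2 entries, a list of its own where there are three numbers: the shift along the world's x, y, z in cm, then the turn, a rotation vector about the world's x, y, z in degrees. A call has exactly 10 rows; each row shifts and turns the commanded pose from where the row before left it; what a row does not reach is not made up. A row lasts 1/10 s, in which the tool goes at most 50 mm and 8.59 degrees, less where a joint would pass 70% of its speed; a pose out of reach is approached as far as the arm can. A call is refused whole if a number of a shift passes 5 or a number of a turn 8.59, either way. A call with a gripper value outside its range is refused whole. "fingers" is the opening, from 0 (shut) to 1 (fully open), set as the call begins (left out, the last holds). The fingers move at their own pace and stop on an object; "grip_force" is the grip in N (left out, the last holds). Time passes only in rows, so rows that do not move let the fingers close, or fill a call up. It gives the time, the measured TCP pose, the force, the opening and the grip force at its end, in the units of the state.
- r.get_state(): the state, without advancing time (a new reading comes with each control period).
- r.snapshot(name): name is "side" or "top" or "wrist"; returns (picture, depth): 420x560x3 uint8, red, green, blue; 420x560 float32, m along the optical axis (not along the pixel's ray), 0 where there is no reading.
- r.calibration(name): a dict with "fov_y" (degrees; the focal length in pixels is half the picture's height over the tangent of half this angle, whatever the lens; pixels are square), "cx", "cy" (the principal point, pixels), "k1" (the pictures are not rectified: a ray, as slopes to the right and down, at radius r is drawn at 1 + k1 r^2 times it, then the intrinsics apply), "R" (3x3) and "t" (3): a world point X has camera coordinates R X + t. Camera axes: x right, y down, z forward; pixel columns grow to the right and rows downward; lengths in m; the calibration is good to about 2 mm. A picture is of the moment at which its call begins: read the wrist's pose just before it. calibration takes no time and is no camera call; for the wrist camera it gives the pose at the moment of the call.
- r.finish_job(): hands the job in; it is judged then, once.
The state is a dict: "clock": time; "q": joint angles; "qd": joint speeds; "joint_torque": joint torques, N m; "tool_pos": TCP position; "eef_rot": TCP orientation; "contact_force": force on the tool from outside, world axes, zero at the start; "moment": the same for the moment, N m; "opening": opening from 0.0 (shut) to 1.0 (fully open); "finger_force": force on a finger pad.
Only numpy, scipy, OpenCV 4.12 (cv2) and the standard library are available. Lean on these libraries where they do the work, as an engineer would, in place of code of your own. Each camera call takes 0.05 s, during which the arm holds its last target. There are 200 camera calls.

TASK

Load the shaker for the next run: put the three conical flasks and the small amber bottle that stand together on the bench to the left of the shaker each into the spring clamp on its platform that is made for that size and shape, and press each one straight down until it is fully home and upright on the foot of its clamp. Do not tip over any of the glassware, and let go of everything at the end.

Things in the scene. Friction and masses are not known exactly. Their poses are not given: they have to be found in the camera images.
- flask_50: smallest conical flask, clear glass, loose, upright (other flasks, at the back by the sink, stay there). Base 51 mm across, straight-sided for the lowest 20 mm; 85 mm high; above the cone a straight neck 25 mm across, from 50 mm up to the mouth: grasp it there, about 72 mm above the underside. About 0.05 kg. Origin: centre of the underside, z up; round, yaw of no account.
- flask_125: middle conical flask, clear glass, loose, upright. Base 67 mm across (straight-sided for the lowest 20 mm), 114 mm high, neck 30 mm across from 50 mm up to the mouth: grasp it there, about 95 mm above the underside. About 0.09 kg. Origin: centre of the underside, z up.
- flask_250: largest conical flask, clear glass, loose, upright. Base 80 mm across (straight-sided for the lowest 20 mm), 135 mm high, neck 35 mm across from 50 mm up to the mouth: grasp it there, about 113 mm above the underside. About 0.13 kg. Origin: centre of the underside, z up.
- amber_bottle: small amber bottle with black screw cap, loose, upright, among the flasks (two bigger ones at the back stay there). Straight body 44 mm across and 62 mm high; 101 mm high in all; cap, fixed to it, 31 mm across from 68 to 101 mm: grasp it there, about 88 mm above the underside. About 0.14 kg. Origin: centre of the underside, z up.
- clamp_50: small low spring clamp, for the 51 mm flask: bare steel, fixed on the platform; 3 mm foot, four spring arms 51 mm high, 54 mm apart at the foot, 45 mm at their narrowest (31 mm up), flared to 66 mm at the top. Pressed straight down with 3 to 10 N the flask spreads them until they snap in over its base and it stands on the foot (origin 3 mm above the clamp's). Origin: on the axis, at the platform surface.
- clamp_125: middle low spring clamp, for the 67 mm flask; works like clamp_50, arms 54 mm high, 70 mm apart at the foot, 61 mm at their narrowest (31 mm up), flared to 82 mm at the top. Fully home the flask's origin is 3 mm above the clamp's. Origin: on the axis, at the platform surface; z up.
- clamp_250: largest low spring clamp, for the 80 mm flask; works like clamp_50, arms 54 mm high, 83 mm apart at the foot, 74 mm at their narrowest (31 mm up), flared to 95 mm at the top. Fully home the flask's origin is 3 mm above the clamp's. Origin: on the axis, at the platform surface; z up.
- clamp_bottle: bottle clamp, the narrowest and tallest: bare steel, four nearly straight spring arms 66 mm high, 47 mm apart at the foot, 41 mm at their narrowest (44 mm up), flared to 62 mm at the top. They hold the straight sides of the amber bottle, pressed straight down with 3 to 10 N until it stands on the 3 mm foot (origin 3 mm above the clamp's). Origin: on the axis, at the platform surface; z up.
- shaker: orbital shaker, fixed, switched off: white housing, square drilled grey platform 240 x 240 mm on top that carries the four clamps in two rows of two, 116 mm apart, each in any of the four places. Platform surface 80 mm above the worktop. Origin: centre of its underside, on the worktop.
- cylinder: glass measuring cylinder on a blue hexagonal foot, loose, 235 mm tall, standing beyond the flasks on the left: a bystander, leave it standing. Origin: centre of the underside, z up.
There are look-alikes about, which are no part of the job. Leave any purple or red look-alike of the flask_50 alone.

How it is judged:
By the outcome, as a careful person would: the job done as asked, in the order asked, and still so for the second after the job is handed in, with the robot touching nothing.
It also fails if it takes over 136 s, if anything falls off the work surface, if the arm or the gripper's body presses on something with over 40 N, if the wrist force passes 120 N, or if a joint passes its speed limit or range.

## Working session

There is one attempt and no reset: what is moved stays moved. The work goes in short steps, Python scripts to look and compute and a tool call to move; the robot and the scene stay as the last step left them, time stands still between calls to the robot, and variables do not carry over. Pictures are saved under pics/ and viewed, at most 14 in all, crops included, and the job is handed in when it is done.

Besides the shell and the picture viewer there is one more tool, called after "Call:" in YAML: its name, and indented under it one key for each argument. step_arm: Moves the arm, as the interface text tells. Its arguments: {"type":"object","properties":{"increments":{"type":"array","items":{"type":"array"}},"fingers":{"type":"number"},"grip_force":{"type":"number"}},"required":["increments"]}

```bash
mkdir -p pics; cat > h.py <<'E'
import numpy as np, cv2
from plant import r
def K(c):
    f=210/np.tan(np.radians(c["fov_y"])/2); return f
def ray(c,u,v):
    f=K(c); d=np.array([(u-c["cx"])/f,(v-c["cy"])/f]); s=d.copy()
    for _ in range(20): s=d/(1+c["k1"]*(s@s))
    R=np.array(c["R"]);t=np.array(c["t"])
    return -R.T@t, R.T@np.array([s[0],s[1],1])
def atz(c,u,v,z):
    o,d=ray(c,u,v); return o+d*(z-o[2])/d[2]
def atd(c,u,v,dep):
    o,d=ray(c,u,v); return o+d*dep
def proj(c,X):
    p=np.array(c["R"])@np.array(X)+np.array(c["t"]); s=p[:2]/p[2]; s=s*(1+c["k1"]*(s@s)); return s*K(c)+[c["cx"],c["cy"]]
E
python3 - <<'E'
from h import *
import pickle
for n in ("top","side","wrist"):
    c=r.calibration(n); p,d=r.snapshot(n); cv2.imwrite(f"pics/{n}0.png",p[:,:,::-1]); pickle.dump((c,p,d),open(n+"0.pkl","wb"))
    print(n,c)
print(r.get_state())
E
```

```text
top {'fov_y': 53.36762002531623, 'cx': 278.0381525713999, 'cy': 206.84257185764025, 'k1': -0.12003326345940565, 'R': array([[ 0.02403199, -0.99949976, -0.02055971],
       [-0.99610145, -0.02219406, -0.08537757],
       [ 0.08487855,  0.02253135, -0.99613652]]), 't': array([0.16054179, 0.54425207, 0.98933172])}
side {'fov_y': 43.772255687618085, 'cx': 283.1469620083102, 'cy': 206.0540594953031, 'k1': -0.0764822739675417, 'R': array([[-0.73297423, -0.68021802, -0.00722648],
       [-0.50662013,  0.55294018, -0.66150828],
       [ 0.45396566, -0.48120744, -0.74990304]]), 't': array([0.48413296, 0.23923818, 1.13560738])}
wrist {'fov_y': 67.22732163282552, 'cx': 281.81700417409553, 'cy': 207.7586766486637, 'k1': 0.018320871593603252, 'R': array([[ 4.53781355e-01, -8.91112584e-01, -9.18649039e-04],
       [-8.55740767e-01, -4.36056068e-01,  2.78501069e-01],
       [-2.48576390e-01, -1.25592467e-01, -9.60435480e-01]]), 't': array([-0.62460228, -0.03857245,  0.38935733])}
{'clock': 0.15, 'q': array([ 1.13380223,  0.68977565, -0.19458013,  1.56606523,  0.15728828,
        0.90250036, -0.21514883]), 'qd': array([ 9.39551563e-04, -2.09402329e-03,  8.88621889e-04, -2.94038942e-03,
        3.08999153e-04,  5.64769138e-05,  7.52788688e-04]), 'joint_torque': array([-1.70543408e-03, -5.27866566e+01, -1.26840591e+00, -1.53585720e+01,
       -5.24626428e-02,  3.95668001e-03,  9.37858499e-05]), 'tool_pos': array([ 0.28328331, -0.55659349,  0.23811602]), 'eef_rot': array([ 9.72416337e-01,  2.33250953e-01, -1.86422325e-04, -6.52816606e-04]), 'contact_force': array([-0.26537777, -0.33702308, -0.11611841]), 'moment': array([ 0.02535918, -0.028981  ,  0.06691636]), 'finger_force': 0.0, 'opening': 1.0010026601839763}
```

View pics/top0.png

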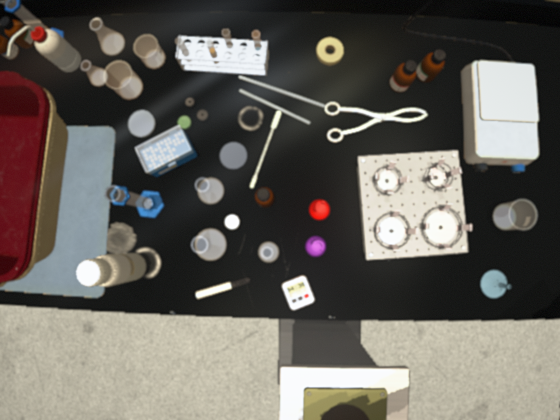

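View pics/side0.png

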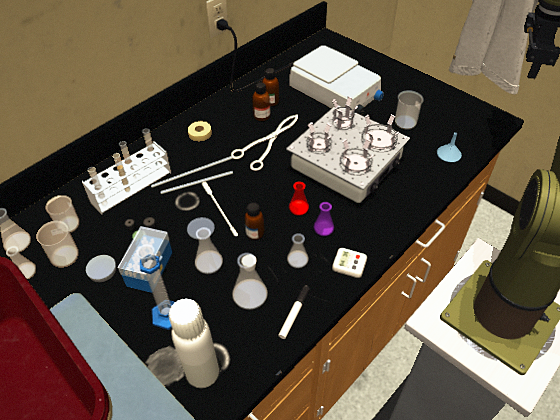

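The top view shows: 125 flask at about (209,190), 250 flask (209,245), 50 flask (268,252) and amber bottle (264,197). The look-alikes are red (319,209), purple (316,246), back glassware (90–150, 30–90) and big ambers (403,75), (431,65). The clamps are at (387,180), (437,176), (392,230) and (440,227). Next I take a close crop of both areas.

```bash
python3 - <<'E'
from h import *
import pickle
c,p,d=pickle.load(open("top0.pkl","rb"))
a=cv2.resize(p[160:280,180:340],None,fx=5,fy=5,interpolation=cv2.INTER_CUBIC); cv2.imwrite("pics/cropA.png",a[:,:,::-1])
b=cv2.resize(p[145:265,350:480],None,fx=5,fy=5,interpolation=cv2.INTER_CUBIC); cv2.imwrite("pics/cropB.png",b[:,:,::-1])
E
```

```text
(no output)
```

View pics/cropA.png

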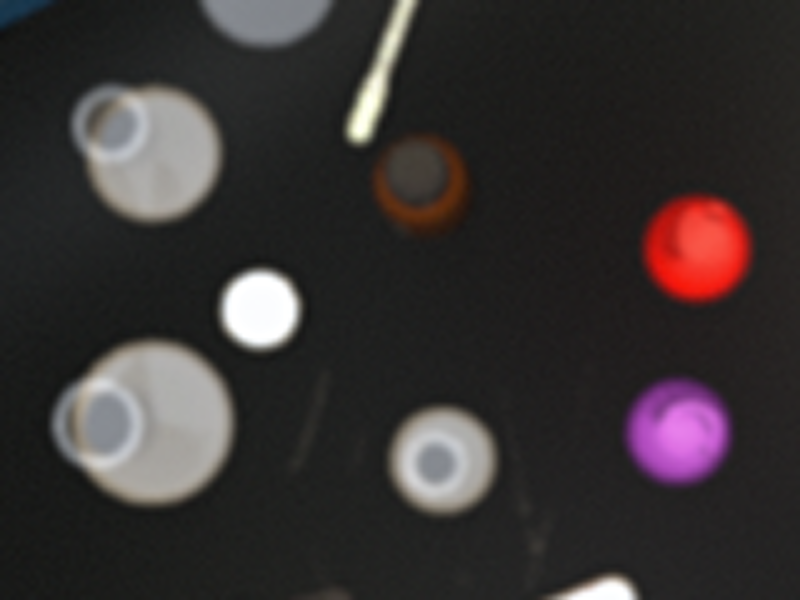

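View pics/cropB.png

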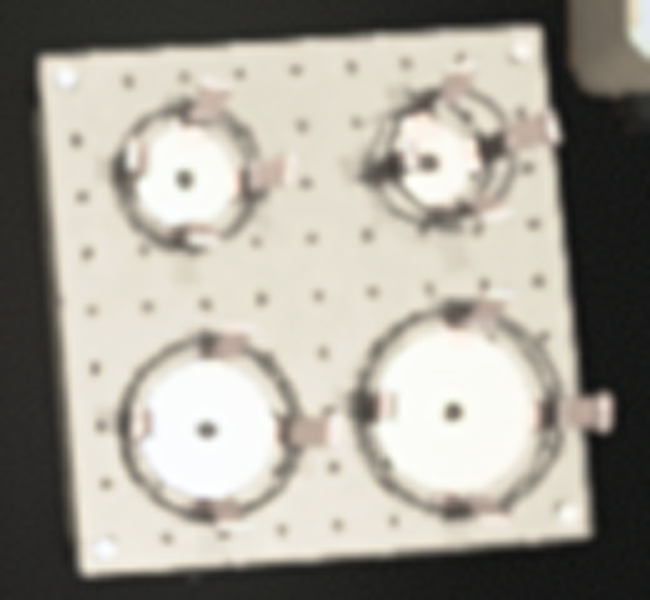

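Crop A shows the 125 base at (155,153) and mouth at (110,124), the 250 at (155,423)/(98,423), the 50 at (443,460)/(437,462), and the bottle cap at (417,172). The white disc at (260,310) and the red and purple flasks are not targets. Crop B shows these foot holes: clamp_50 (185,180), clamp_bottle (tall) (429,163), clamp_125 (207,430) and clamp_250 (453,412).

```bash
python3 - <<'E'
from h import *
import pickle
c,p,d=pickle.load(open("top0.pkl","rb"))
np.set_printoptions(precision=4,suppress=True)
def f(n,x,y,u0,v0,z):
    print(n,atz(c,(x+.5)/5-.5+u0,(y+.5)/5-.5+v0,z))
for n,b,m,h in (("125",(155,153),(110,124),.114),("250",(155,423),(98,423),.135),("50",(443,460),(437,462),.085),("bot",(425,190),(417,172),.101)):
    f(n+" base",*b,180,160,.012); f(n+" top",*m,180,160,h)
for n,x in (("c50",(185,180)),("cb",(429,163)),("c125",(207,430)),("c250",(453,412))): f(n,*x,350,145,.083)
for n,x in (("TL",(40,57)),("TR",(541,25)),("BR",(593,538)),("BL",(82,575))): f(n,*x,350,145,.08)
print("dep", [atd(c,u,v,d[v,u]) for u,v in ((263,194),(387,181),(436,178),(391,231),(440,227),(267,252),(310,250))])
for n,x in (("white",(260,310)),("red",(697,248)),("purple",(678,432)) ): f(n,*x,180,160,.02)
# cylinder and tall things
for u,v in ((118,195),(150,203),(92,272),(212,153),(155,150)): print(u,v,atd(c,u,v,d[v,u]))
E
```

```text
125 base [0.5792 0.3419 0.012 ]
125 top [0.5795 0.3437 0.114 ]
250 base [0.4457 0.3369 0.012 ]
250 top [0.446  0.3394 0.135 ]
50 base [0.4313 0.1948 0.012 ]
50 top [0.432  0.1943 0.085 ]
bot base [0.5636 0.2071 0.012 ]
bot top [0.5622 0.206  0.101 ]
c50 [ 0.6018 -0.0773  0.083 ]
cb [ 0.6128 -0.1926  0.083 ]
c125 [ 0.4867 -0.0877  0.083 ]
c250 [ 0.4972 -0.2029  0.083 ]
TL [ 0.6584 -0.0102  0.08  ]
TR [ 0.6809 -0.2496  0.08  ]
BR [ 0.4401 -0.2711  0.08  ]
BL [ 0.4196 -0.0314  0.08  ]
dep [array([0.5622, 0.2059, 0.1012]), array([ 0.6009, -0.0782,  0.0831]), array([ 0.611 , -0.1943,  0.0824]), array([ 0.4857, -0.0872,  0.0851]), array([ 0.4971, -0.2018,  0.0849]), array([0.4302, 0.1979, 0.0079]), array([0.4381, 0.0945, 0.0404])]
white [0.5021 0.2857 0.02  ]
red [0.5373 0.0733 0.02  ]
purple [0.4477 0.081  0.02  ]
118 195 [0.5451 0.5101 0.1769]
150 203 [0.5416 0.4851 0.0396]
92 272 [0.3865 0.5261 0.2469]
212 153 [ 0.676   0.3446 -0.0007]
155 150 [0.6646 0.467  0.0782]
```

```bash
python3 - <<'E'
from h import *
import pickle
from scipy.spatial.transform import Rotation as R
s=r.get_state(); print(R.from_quat(s["eef_rot"]).as_matrix().round(3))
c,p,d=pickle.load(open("wrist0.pkl","rb"))
Rc=np.array(c["R"]);o=-Rc.T@c["t"]
M=R.from_quat(s["eef_rot"]).as_matrix()
print("cam in tool",M.T@(o-s["tool_pos"]), (M.T@Rc.T).round(3))
E
```

```text
[[ 0.891  0.454 -0.001]
 [ 0.454 -0.891  0.001]
 [-0.    -0.001 -1.   ]]
cam in tool [ 0.07151614  0.00020911 -0.14600982] [[ 0.    -0.96  -0.278]
 [ 1.     0.     0.   ]
 [-0.    -0.278  0.96 ]]
```

Call:
step_arm:
  increments:
    - [[2.5,4,0],[0,0,3.5]]
    - [[2.5,4,0],[0,0,3.5]]
    - [[2.5,4,0],[0,0,3.5]]
    - [[2.5,4,0],[0,0,3.5]]
    - [[2.5,4,0],[0,0,3.5]]
    - [[2.5,4,0],[0,0,3.5]]
    - [[2.5,4,0],[0,0,3.5]]
    - [[2.5,4,0],[0,0,3.5]]
    - [[2.5,4,0],[0,0,3.5]]
    - [[2.5,4,0],[0,0,3.5]]
  fingers: 1
  grip_force: 35

```text
clock: 1.15
tool_pos: [0.5341, -0.1554, 0.2387]
eef_rot: [0.857, 0.516, -0.0, 0.0]
contact_force: [1.0, -0.2, -0.0]
opening: 0.998
finger_force: 0.0
```

Call:
step_arm:
  increments:
    - [[-1,3.9,0],[0,0,0]]
    - [[-1,3.9,0],[0,0,0]]
    - [[-1,3.9,0],[0,0,0]]
    - [[-1,3.9,0],[0,0,0]]
    - [[-1,3.9,0],[0,0,0]]
    - [[-1,3.9,0],[0,0,0]]
    - [[-1,3.9,0],[0,0,0]]
    - [[-1,3.9,0],[0,0,0]]
    - [[-1,3.9,0],[0,0,0]]
    - [[-1.2,0,0],[0,0,0]]

```text
clock: 2.15
tool_pos: [0.4309, 0.2007, 0.2391]
eef_rot: [0.855, 0.519, 0.002, -0.002]
contact_force: [-0.6, -0.6, -0.1]
opening: 0.999
finger_force: 0.0
```

```bash
cat > look.py <<'E'
from h import *
import sys
np.set_printoptions(precision=4,suppress=True)
n=sys.argv[1]; s=r.get_state(); c=r.calibration("wrist"); p,d=r.snapshot("wrist")
for a in sys.argv[2:]:
    X=[float(v) for v in a.split(",")]; q=proj(c,X); print(a,q); cv2.circle(p,tuple(int(round(v)) for v in q),3,(0,255,0),1)
cv2.imwrite(f"pics/{n}.png",p[:,:,::-1]); print(s["tool_pos"],s["q"],r.get_state()["tool_pos"])
import pickle; pickle.dump((c,p,d),open(n+".pkl","wb"))
E
python3 look.py w1 .432,.1945,.085 .432,.1945,.0
```

```text
.432,.1945,.085 [285.6174 198.1234]
.432,.1945,.0 [284.8883 181.3895]
[0.4309 0.2007 0.2391] [-0.3329  0.5049 -0.299   2.0026  0.2282  0.6612 -1.2575] [0.4283 0.1968 0.2386]
```

View pics/w1.png

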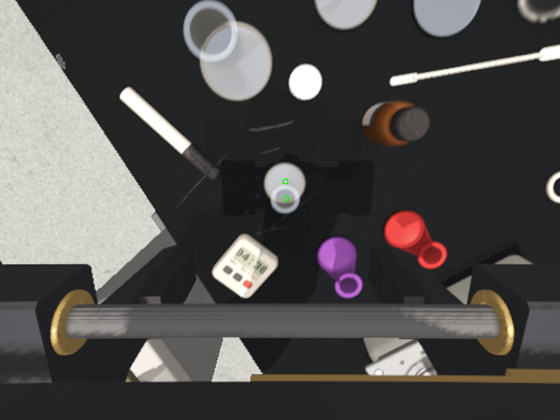

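The wrist view confirms the flask: mouth at (285,199) and base at (285,184), both within about 1 px of the prediction. Descending.

Call:
step_arm:
  increments:
    - [[0,0,0],[0,0,0]]
    - [[0,0,-3],[0,0,0]]
    - [[0,0,-3],[0,0,0]]
    - [[0,0,-2],[0,0,0]]
    - [[0,0,-1.6],[0,0,0]]
    - [[0,0,0],[0,0,0]]
    - [[0,0,0],[0,0,0]]
    - [[0,0,0],[0,0,0]]
    - [[0,0,0],[0,0,0]]
    - [[0,0,0],[0,0,0]]

```text
clock: 3.2
tool_pos: [0.432, 0.194, 0.1434]
eef_rot: [0.857, 0.515, 0.001, 0.0]
contact_force: [-0.6, 0.3, -0.9]
opening: 0.999
finger_force: 0.0
```

Good, it settled on target. I descend to the grasp, then close.

Call:
step_arm:
  increments:
    - [[0,0,-2],[0,0,0]]
    - [[0,0,-2],[0,0,0]]
    - [[0,0,-2],[0,0,0]]
    - [[0,0,-2],[0,0,0]]
    - [[0,0,-1],[0,0,0]]
    - [[0,0,0],[0,0,0]]
    - [[0,0,0],[0,0,0]]
    - [[0,0,0],[0,0,0]]
    - [[0,0,0],[0,0,0]]
    - [[0,0,0],[0,0,0]]

```text
clock: 4.2
tool_pos: [0.4319, 0.1941, 0.0533]
eef_rot: [0.857, 0.515, 0.001, 0.0]
contact_force: [0.4, -0.3, -0.7]
opening: 1.0
finger_force: 0.0
```

Call:
step_arm:
  increments:
    - [[0,0,0],[0,0,0]]
    - [[0,0,0],[0,0,0]]
    - [[0,0,0],[0,0,0]]
    - [[0,0,0],[0,0,0]]
    - [[0,0,0],[0,0,0]]
    - [[0,0,0],[0,0,0]]
    - [[0,0,0],[0,0,0]]
    - [[0,0,0],[0,0,0]]
    - [[0,0,0],[0,0,0]]
    - [[0,0,0],[0,0,0]]
  fingers: 0

```text
clock: 5.2
tool_pos: [0.4315, 0.194, 0.0527]
eef_rot: [0.857, 0.515, -0.0, 0.0]
contact_force: [-0.8, -0.2, -1.0]
opening: 0.272
finger_force: 34.9
```

Call:
step_arm:
  increments:
    - [[0,0,3.4],[0,0,0]]
    - [[0,0,3.4],[0,0,0]]
    - [[0,0,3.3],[0,0,0]]
    - [[0,0,3.3],[0,0,0]]
    - [[0,0,3.3],[0,0,0]]
    - [[1.7,-2.7,0],[0,0,0]]
    - [[1.7,-2.7,0],[0,0,0]]
    - [[1.7,-2.7,0],[0,0,0]]
    - [[1.7,-2.7,0],[0,0,0]]
    - [[1.7,-2.7,0],[0,0,0]]

```text
clock: 6.2
tool_pos: [0.5167, 0.0576, 0.2196]
eef_rot: [0.857, 0.515, -0.0, -0.0]
contact_force: [0.4, 1.0, -0.6]
opening: 0.274
finger_force: 34.9
```

Call:
step_arm:
  increments:
    - [[1.7,-2.7,0],[0,0,0]]
    - [[1.7,-2.7,0],[0,0,0]]
    - [[1.7,-2.7,0],[0,0,0]]
    - [[1.7,-2.7,0],[0,0,0]]
    - [[1.7,-2.8,0],[0,0,0]]
    - [[0,0,0],[0,0,0]]
    - [[0,0,0],[0,0,0]]
    - [[0,0,0],[0,0,0]]
    - [[0,0,0],[0,0,0]]
    - [[0,0,0],[0,0,0]]

```text
clock: 7.2
tool_pos: [0.6012, -0.0758, 0.2199]
eef_rot: [0.857, 0.516, 0.0, -0.0]
contact_force: [-0.5, 0.4, -0.0]
opening: 0.274
finger_force: 34.9
```

```bash
python3 look.py w2 .602,-.0773,.083 .602,-.0773,.131; python3 - <<'E'
import cv2
from h import *
c=r.calibration("side");p,d=r.snapshot("side")
q=proj(c,[.602,-.077,.13]); print(q)
a=p[60:210,240:430]; b=cv2.imread("pics/w2.png")
a=cv2.resize(a,(532,420))[:,:,::-1]; cv2.imwrite("pics/s2.png",np.hstack([a,b[:,150:410]]))
E
```

```text
.602,-.0773,.083 [283.0194 197.5973]
.602,-.0773,.131 [283.2346 212.8651]
[ 0.6012 -0.0758  0.2199] [ 0.2414  0.6977 -0.3393  1.641   0.2875  0.8525 -0.7022] [ 0.6013 -0.0761  0.2199]
[319.64013517 130.87008239]
```

View pics/s2.png

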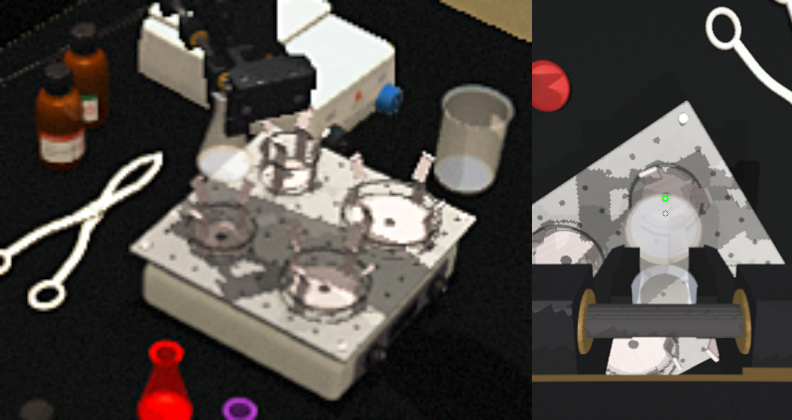

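The held flask hangs upright over clamp_50 (the left-back one; wrist marker column matches to a pixel). I lower it, then press slowly.

Call:
step_arm:
  increments:
    - [[0.1,-0.1,-1.4],[0,0,0]]
    - [[0,0,-1.2],[0,0,0]]
    - [[0,0,-1],[0,0,0]]
    - [[0,0,-1],[0,0,0]]
    - [[0,0,-0.5],[0,0,0]]
    - [[0,0,-0.3],[0,0,0]]
    - [[0,0,-0.3],[0,0,0]]
    - [[0,0,-0.3],[0,0,0]]
    - [[0,0,0],[0,0,0]]
    - [[0,0,0],[0,0,0]]

```text
clock: 8.3
tool_pos: [0.6023, -0.078, 0.1595]
eef_rot: [0.857, 0.515, -0.0, -0.0]
contact_force: [0.4, -0.6, -0.4]
opening: 0.27
finger_force: 34.9
```

Call:
step_arm:
  increments:
    - [[0,0,-0.3],[0,0,0]]
    - [[0,0,-0.3],[0,0,0]]
    - [[0,0,-0.3],[0,0,0]]
    - [[0,0,-0.3],[0,0,0]]
    - [[0,0,-0.3],[0,0,0]]
    - [[0,0,-0.3],[0,0,0]]
    - [[0,0,-0.2],[0,0,0]]
    - [[0,0,0],[0,0,0]]
    - [[0,0,0],[0,0,0]]
    - [[0,0,0],[0,0,0]]

```text
clock: 9.3
tool_pos: [0.6023, -0.0781, 0.1396]
eef_rot: [0.857, 0.515, -0.0, -0.0]
contact_force: [-0.1, -0.3, -2.1]
opening: 0.27
finger_force: 34.9
```

Call:
step_arm:
  increments:
    - [[0,0,-0.2],[0,0,0]]
    - [[0,0,0],[0,0,0]]
    - [[0,0,-0.1],[0,0,0]]
    - [[0,0,0],[0,0,0]]
    - [[0,0,-0.1],[0,0,0]]
    - [[0,0,0],[0,0,0]]
    - [[0,0,0],[0,0,0]]
    - [[0,0,0],[0,0,0]]
    - [[0,0,0],[0,0,0]]
    - [[0,0,0],[0,0,0]]

```text
clock: 10.3
tool_pos: [0.6026, -0.078, 0.1358]
eef_rot: [0.857, 0.515, 0.0, 0.0]
contact_force: [0.0, 0.6, -1.1]
opening: 0.272
finger_force: 34.9
```

Call:
step_arm:
  increments:
    - [[0,0,-0.1],[0,0,0]]
    - [[0,0,0],[0,0,0]]
    - [[0,0,-0.1],[0,0,0]]
    - [[0,0,0],[0,0,0]]
    - [[0,0,0],[0,0,0]]
    - [[0,0,0],[0,0,0]]
    - [[0,0,0],[0,0,0]]
    - [[0,0,0],[0,0,0]]
    - [[0,0,0],[0,0,0]]
    - [[0,0,0],[0,0,0]]

```text
clock: 11.3
tool_pos: [0.6027, -0.0778, 0.1356]
eef_rot: [0.857, 0.515, 0.0, 0.0]
contact_force: [-3.3, 0.9, 13.3]
opening: 0.273
finger_force: 35.0
```

Firmly on the foot: z stopped at the home height with 13 N of counterforce. Release and retreat.

Call:
step_arm:
  increments:
    - [[0,0,0.1],[0,0,0]]
    - [[0,0,0],[0,0,0]]
    - [[0,0,0],[0,0,0]]
    - [[0,0,0],[0,0,0]]
    - [[0,0,0],[0,0,0]]
    - [[0,0,0],[0,0,0]]
    - [[0,0,1],[0,0,0]]
    - [[0,0,3],[0,0,0]]
    - [[0,0,3],[0,0,0]]
    - [[0,0,3.5],[0,0,0]]
  fingers: 0.8

```text
clock: 12.3
tool_pos: [0.602, -0.0779, 0.241]
eef_rot: [0.857, 0.515, -0.0, -0.0]
contact_force: [0.6, -0.1, -0.5]
opening: 0.802
finger_force: 0.0
```

Call:
step_arm:
  increments:
    - [[-0.5,3.5,0],[0,0,0]]
    - [[-0.5,3.5,0],[0,0,0]]
    - [[-0.5,3.5,0],[0,0,0]]
    - [[-0.5,3.5,0],[0,0,0]]
    - [[-0.5,3.5,0],[0,0,0]]
    - [[-0.5,3.5,0],[0,0,0]]
    - [[-0.5,3.5,0],[0,0,0]]
    - [[-0.5,3.9,0],[0,0,0]]
    - [[-0.1,0,0],[0,0,0]]
    - [[0,0,0],[0,0,0]]

```text
clock: 13.3
tool_pos: [0.5611, 0.2071, 0.2403]
eef_rot: [0.857, 0.516, 0.0, 0.0]
contact_force: [-0.7, -1.3, 0.8]
opening: 0.799
finger_force: 0.0
```

```bash
python3 look.py w3 .5622,.206,.101 .602,-.0773,.168 .5793,.343,.114; python3 - <<'E'
import cv2
from h import *
c=r.calibration("side");p,d=r.snapshot("side")
a=cv2.resize(p[80:210,270:430],(516,420))[:,:,::-1]; b=cv2.imread("pics/w3.png")
cv2.imwrite("pics/s3.png",np.hstack([a,b[:,140:420]]))
E
```

```text
.5622,.206,.101 [283.0096 196.4746]
.602,-.0773,.168 [466.0225 459.706 ]
.5793,.343,.114 [219.998   38.5044]
[0.5611 0.2071 0.2403] [-0.2468  0.6604 -0.3205  1.6447  0.2541  0.8773 -1.1541] [0.5616 0.2052 0.2401]
```

View pics/s3.png

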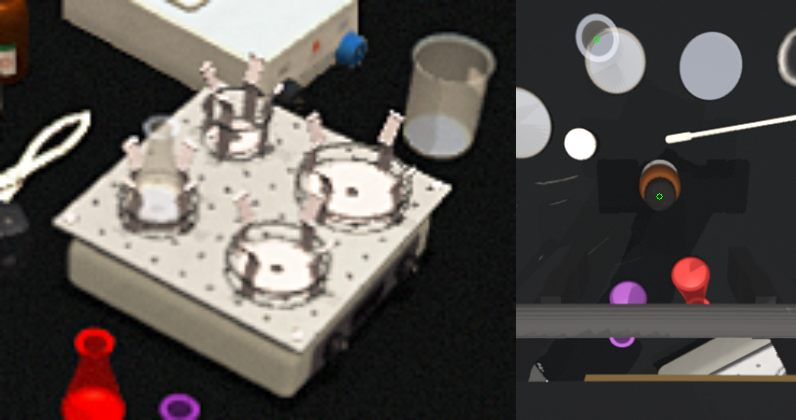

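flask_50 stands upright and home in clamp_50. The amber bottle cap sits at the predicted spot (wrist column 283, row about 193). Descending on the bottle.

Call:
step_arm:
  increments:
    - [[0,0,-2.5],[0,0,0]]
    - [[0,0,-3],[0,0,0]]
    - [[0,0,-3],[0,0,0]]
    - [[0,0,-2.5],[0,0,0]]
    - [[0,0,-2.5],[0,0,0]]
    - [[0,0,-2],[0,0,0]]
    - [[0,0,-1.6],[0,0,0]]
    - [[0,0,0],[0,0,0]]
    - [[0,0,0],[0,0,0]]
    - [[0,0,0],[0,0,0]]

```text
clock: 14.4
tool_pos: [0.5625, 0.2056, 0.0699]
eef_rot: [0.858, 0.514, 0.001, 0.0]
contact_force: [-0.6, 1.1, -0.8]
opening: 0.799
finger_force: 0.0
```

Call:
step_arm:
  increments:
    - [[0,0,0],[0,0,0]]
    - [[0,0,0],[0,0,0]]
    - [[0,0,0],[0,0,0]]
    - [[0,0,0],[0,0,0]]
    - [[0,0,0],[0,0,0]]
    - [[0,0,0],[0,0,0]]
    - [[0,0,0],[0,0,0]]
    - [[0,0,0],[0,0,0]]
    - [[0,0,0],[0,0,0]]
    - [[0,0,0],[0,0,0]]
  fingers: 0

```text
clock: 15.4
tool_pos: [0.5617, 0.206, 0.0688]
eef_rot: [0.857, 0.515, 0.0, 0.0]
contact_force: [0.9, -1.5, 0.5]
opening: 0.34
finger_force: 35.0
```

Call:
step_arm:
  increments:
    - [[0,0,3],[0,0,0]]
    - [[0,0,4],[0,0,0]]
    - [[0,0,4.5],[0,0,0]]
    - [[0,0,4.5],[0,0,0]]
    - [[0,0,4.1],[0,0,0]]
    - [[0.5,-3,0],[0,0,0]]
    - [[0.5,-4,0],[0,0,0]]
    - [[0.5,-4,0],[0,0,0]]
    - [[0.5,-4,0],[0,0,0]]
    - [[0.5,-4,0],[0,0,0]]

```text
clock: 16.4
tool_pos: [0.5858, 0.0144, 0.2692]
eef_rot: [0.857, 0.515, -0.001, -0.0]
contact_force: [1.0, -0.4, -1.0]
opening: 0.345
finger_force: 35.0
```

Call:
step_arm:
  increments:
    - [[0.5,-4,0],[0,0,0]]
    - [[0.5,-4,0],[0,0,0]]
    - [[0.5,-4,0],[0,0,0]]
    - [[0.5,-4,0],[0,0,0]]
    - [[0.5,-3,0],[0,0,0]]
    - [[0,-1.9,0],[0,0,0]]
    - [[0,0,0],[0,0,0]]
    - [[0,0,0],[0,0,0]]
    - [[0,0,0],[0,0,0]]
    - [[0,0,0],[0,0,0]]

```text
clock: 17.4
tool_pos: [0.6117, -0.1907, 0.2698]
eef_rot: [0.856, 0.516, 0.0, -0.0]
contact_force: [-0.3, 0.8, -1.0]
opening: 0.34
finger_force: 35.0
```

Call:
step_arm:
  increments:
    - [[0.1,0,-1],[0,0,0]]
    - [[0,0,-2],[0,0,0]]
    - [[0,0,-1.5],[0,0,0]]
    - [[0,0,-1],[0,0,0]]
    - [[0,0,-0.6],[0,0,0]]
    - [[0,0,-0.4],[0,0,0]]
    - [[0,0,-0.3],[0,0,0]]
    - [[0,0,-0.2],[0,0,0]]
    - [[0,0,0],[0,0,0]]
    - [[0,0,0],[0,0,0]]

```text
clock: 18.4
tool_pos: [0.6127, -0.1931, 0.2001]
eef_rot: [0.857, 0.515, 0.0, 0.0]
contact_force: [-0.5, -0.7, -2.0]
opening: 0.344
finger_force: 35.0
```

Call:
step_arm:
  increments:
    - [[0,0,-0.3],[0,0,0]]
    - [[0,0,-0.3],[0,0,0]]
    - [[0,0,-0.3],[0,0,0]]
    - [[0,0,-0.3],[0,0,0]]
    - [[0,0,-0.3],[0,0,0]]
    - [[0,0,-0.3],[0,0,0]]
    - [[0,0,-0.3],[0,0,0]]
    - [[0,0,-0.3],[0,0,0]]
    - [[0,0,0],[0,0,0]]
    - [[0,0,0],[0,0,0]]

```text
clock: 19.4
tool_pos: [0.6122, -0.1929, 0.1754]
eef_rot: [0.857, 0.515, -0.0, -0.0]
contact_force: [-0.5, 0.4, -3.5]
opening: 0.343
finger_force: 35.0
```

Call:
step_arm:
  increments:
    - [[0,0,-0.3],[0,0,0]]
    - [[0,0,-0.3],[0,0,0]]
    - [[0,0,-0.3],[0,0,0]]
    - [[0,0,-0.3],[0,0,0]]
    - [[0,0,-0.3],[0,0,0]]
    - [[0,0,-0.3],[0,0,0]]
    - [[0,0,-0.3],[0,0,0]]
    - [[0,0,-0.3],[0,0,0]]
    - [[0,0,0],[0,0,0]]
    - [[0,0,0],[0,0,0]]

```text
clock: 20.4
tool_pos: [0.6127, -0.193, 0.1518]
eef_rot: [0.857, 0.515, 0.0, 0.0]
contact_force: [-1.2, -0.1, 0.1]
opening: 0.343
finger_force: 35.0
```

Call:
step_arm:
  increments:
    - [[0,0,-0.1],[0,0,0]]
    - [[0,0,0],[0,0,0]]
    - [[0,0,-0.1],[0,0,0]]
    - [[0,0,0],[0,0,0]]
    - [[0,0,0],[0,0,0]]
    - [[0,0,0],[0,0,0]]
    - [[0,0,0],[0,0,0]]
    - [[0,0,0],[0,0,0]]
    - [[0,0,0],[0,0,0]]
    - [[0,0,0],[0,0,0]]

```text
clock: 21.4
tool_pos: [0.613, -0.1931, 0.1517]
eef_rot: [0.857, 0.515, 0.0, 0.001]
contact_force: [-2.4, 0.4, 12.0]
opening: 0.343
finger_force: 35.0
```

Seated with 12 N at the home height. Release and go for flask_125.

Call:
step_arm:
  increments:
    - [[0,0,0.1],[0,0,0]]
    - [[0,0,0],[0,0,0]]
    - [[0,0,0],[0,0,0]]
    - [[0,0,0],[0,0,0]]
    - [[0,0,0],[0,0,0]]
    - [[0,0,0],[0,0,0]]
    - [[0,0,1],[0,0,0]]
    - [[0,0,3],[0,0,0]]
    - [[0,0,3.5],[0,0,0]]
    - [[0,0,3.4],[0,0,0]]
  fingers: 0.8

```text
clock: 22.4
tool_pos: [0.6125, -0.1929, 0.2616]
eef_rot: [0.857, 0.515, 0.0, 0.0]
contact_force: [0.5, 0.1, -0.2]
opening: 0.802
finger_force: 0.0
```

Call:
step_arm:
  increments:
    - [[-0.2,3,0],[0,0,0]]
    - [[-0.2,4,0],[0,0,0]]
    - [[-0.2,4,0],[0,0,0]]
    - [[-0.2,4,0],[0,0,0]]
    - [[-0.2,4,0],[0,0,0]]
    - [[-0.2,4,0],[0,0,0]]
    - [[-0.2,4,0],[0,0,0]]
    - [[-0.2,4,0],[0,0,0]]
    - [[-0.2,4,0],[0,0,0]]
    - [[-0.2,4,0],[0,0,0]]

```text
clock: 23.4
tool_pos: [0.5924, 0.1987, 0.2607]
eef_rot: [0.857, 0.515, 0.0, 0.0]
contact_force: [1.0, -1.0, -0.4]
opening: 0.802
finger_force: 0.0
```

Call:
step_arm:
  increments:
    - [[-0.3,4,0],[0,0,0]]
    - [[-0.3,4,0],[0,0,0]]
    - [[-0.3,3.6,0],[0,0,0]]
    - [[-0.3,2,0],[0,0,0]]
    - [[-0.2,1,0],[0,0,0]]
    - [[0,0,0],[0,0,0]]
    - [[0,0,0],[0,0,0]]
    - [[0,0,0],[0,0,0]]
    - [[0,0,0],[0,0,0]]
    - [[0,0,0],[0,0,0]]

```text
clock: 24.4
tool_pos: [0.579, 0.3419, 0.2598]
eef_rot: [0.858, 0.514, -0.0, 0.0]
contact_force: [-0.5, -0.4, -0.5]
opening: 0.8
finger_force: 0.0
```

```bash
python3 look.py w4 .5794,.343,.114 .446,.338,.135 .541,.49,.235; python3 - <<'E'
import cv2
from h import *
c=r.calibration("side");p,d=r.snapshot("side")
a=cv2.resize(p[80:210,270:430],(516,420))[:,:,::-1]; b=cv2.imread("pics/w4.png")
cv2.imwrite("pics/s4.png",np.hstack([a,b[:,140:420]]))
E
```

```text
.5794,.343,.114 [281.2727 193.062 ]
.446,.338,.135 [158.8122 267.7548]
.541,.49,.235 [64.3096 24.3019]
[0.579  0.3419 0.2598] [-0.4484  0.7444 -0.3063  1.3776  0.2375  1.0557 -1.2862] [0.5788 0.3422 0.2598]
```

View pics/s4.png

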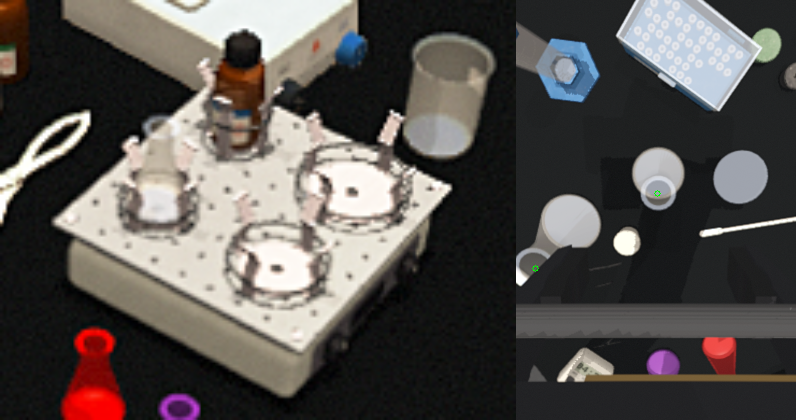

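The bottle stands upright in its clamp, and the flask_125 mouth is at its marker (657,193). The cylinder foot at (567,70) is well clear. Descending.

Call:
step_arm:
  increments:
    - [[0,0.1,-2.5],[0,0,0]]
    - [[0,0,-3.5],[0,0,0]]
    - [[0,0,-3.5],[0,0,0]]
    - [[0,0,-3],[0,0,0]]
    - [[0,0,-2.5],[0,0,0]]
    - [[0,0,-2],[0,0,0]]
    - [[0,0,-1.4],[0,0,0]]
    - [[0,0,0],[0,0,0]]
    - [[0,0,0],[0,0,0]]
    - [[0,0,0],[0,0,0]]

```text
clock: 25.5
tool_pos: [0.5794, 0.3446, 0.0771]
eef_rot: [0.857, 0.515, 0.001, -0.0]
contact_force: [0.1, -0.2, -0.4]
opening: 0.805
finger_force: 0.0
```

Call:
step_arm:
  increments:
    - [[0,0,0],[0,0,0]]
    - [[0,0,0],[0,0,0]]
    - [[0,0,0],[0,0,0]]
    - [[0,0,0],[0,0,0]]
    - [[0,0,0],[0,0,0]]
    - [[0,0,0],[0,0,0]]
    - [[0,0,0],[0,0,0]]
    - [[0,0,0],[0,0,0]]
    - [[0,0,0],[0,0,0]]
    - [[0,0,0],[0,0,0]]
  fingers: 0

```text
clock: 26.5
tool_pos: [0.5786, 0.3439, 0.0757]
eef_rot: [0.857, 0.515, 0.0, 0.0]
contact_force: [0.5, -0.6, -0.5]
opening: 0.336
finger_force: 34.9
```

Call:
step_arm:
  increments:
    - [[0,0,2.5],[0,0,0]]
    - [[0,0,4],[0,0,0]]
    - [[0,0,4],[0,0,0]]
    - [[0,0,4],[0,0,0]]
    - [[0,0,2.5],[0,0,0]]
    - [[-0.8,-3,0],[0,0,0]]
    - [[-0.8,-4,0],[0,0,0]]
    - [[-0.8,-4,0],[0,0,0]]
    - [[-0.8,-4,0],[0,0,0]]
    - [[-0.8,-4,0],[0,0,0]]

```text
clock: 27.5
tool_pos: [0.5376, 0.1525, 0.2456]
eef_rot: [0.857, 0.515, -0.0, -0.0]
contact_force: [0.8, 0.6, -0.8]
opening: 0.326
finger_force: 35.0
```

Call:
step_arm:
  increments:
    - [[-0.8,-4,0],[0,0,0]]
    - [[-0.8,-4,0],[0,0,0]]
    - [[-0.8,-4,0],[0,0,0]]
    - [[-0.8,-4,0],[0,0,0]]
    - [[-0.8,-4,0],[0,0,0]]
    - [[-0.8,-3,0],[0,0,0]]
    - [[-0.4,-1.2,0],[0,0,0]]
    - [[0,0,0],[0,0,0]]
    - [[0,0,0],[0,0,0]]
    - [[0,0,0],[0,0,0]]

```text
clock: 28.5
tool_pos: [0.4873, -0.0856, 0.2459]
eef_rot: [0.856, 0.516, 0.001, -0.0]
contact_force: [0.7, 0.4, -1.4]
opening: 0.328
finger_force: 35.0
```

Call:
step_arm:
  increments:
    - [[0,0,-1],[0,0,0]]
    - [[0,0,-1.5],[0,0,0]]
    - [[0,0,-1],[0,0,0]]
    - [[0,0,-0.6],[0,0,0]]
    - [[0,0,-0.5],[0,0,0]]
    - [[0,0,-0.4],[0,0,0]]
    - [[0,0,0],[0,0,0]]
    - [[0,0,0],[0,0,0]]
    - [[0,0,-0.3],[0,0,0]]
    - [[0,0,-0.3],[0,0,0]]

```text
clock: 29.5
tool_pos: [0.4869, -0.088, 0.19]
eef_rot: [0.857, 0.515, 0.001, 0.0]
contact_force: [-0.4, -0.2, 2.9]
opening: 0.332
finger_force: 35.0
```

Call:
step_arm:
  increments:
    - [[0,0,-0.3],[0,0,0]]
    - [[0,0,-0.3],[0,0,0]]
    - [[0,0,-0.3],[0,0,0]]
    - [[0,0,-0.3],[0,0,0]]
    - [[0,0,-0.3],[0,0,0]]
    - [[0,0,-0.3],[0,0,0]]
    - [[0,0,-0.3],[0,0,0]]
    - [[0,0,-0.3],[0,0,0]]
    - [[0,0,-0.3],[0,0,0]]
    - [[0,0,-0.3],[0,0,0]]

```text
clock: 30.5
tool_pos: [0.4864, -0.0879, 0.1594]
eef_rot: [0.857, 0.515, -0.0, -0.0]
contact_force: [0.6, -0.6, -0.5]
opening: 0.327
finger_force: 35.0
```

Call:
step_arm:
  increments:
    - [[0,0,-0.1],[0,0,0]]
    - [[0,0,0],[0,0,0]]
    - [[0,0,-0.1],[0,0,0]]
    - [[0,0,0],[0,0,0]]
    - [[0,0,0],[0,0,0]]
    - [[0,0,0],[0,0,0]]
    - [[0,0,0],[0,0,0]]
    - [[0,0,0],[0,0,0]]
    - [[0,0,0],[0,0,0]]
    - [[0,0,0],[0,0,0]]

```text
clock: 31.5
tool_pos: [0.4869, -0.0881, 0.1585]
eef_rot: [0.857, 0.515, 0.0, 0.0]
contact_force: [-1.1, 0.2, 5.5]
opening: 0.328
finger_force: 34.9
```

Call:
step_arm:
  increments:
    - [[0,0,-0.1],[0,0,0]]
    - [[0,0,0],[0,0,0]]
    - [[0,0,0],[0,0,0]]
    - [[0,0,0],[0,0,0]]
    - [[0,0,0],[0,0,0]]
    - [[0,0,0],[0,0,0]]
    - [[0,0,0],[0,0,0]]
    - [[0,0,0],[0,0,0]]
    - [[0,0,0],[0,0,0]]
    - [[0,0,0],[0,0,0]]

```text
clock: 32.5
tool_pos: [0.4873, -0.0884, 0.1582]
eef_rot: [0.857, 0.515, 0.001, 0.001]
contact_force: [-1.4, -0.4, 13.2]
opening: 0.329
finger_force: 35.0
```

Call:
step_arm:
  increments:
    - [[0,0,0.1],[0,0,0]]
    - [[0,0,0],[0,0,0]]
    - [[0,0,0],[0,0,0]]
    - [[0,0,0],[0,0,0]]
    - [[0,0,0],[0,0,0]]
    - [[0,0,0],[0,0,0]]
    - [[0,0,1],[0,0,0]]
    - [[0,0,3],[0,0,0]]
    - [[0,0,3.5],[0,0,0]]
    - [[0,0,3.7],[0,0,0]]
  fingers: 0.8

```text
clock: 33.5
tool_pos: [0.486, -0.0879, 0.2714]
eef_rot: [0.857, 0.515, -0.0, -0.0]
contact_force: [0.9, 0.2, -0.1]
opening: 0.8
finger_force: 0.0
```

Call:
step_arm:
  increments:
    - [[-0.4,3,0],[0,0,0]]
    - [[-0.4,4,0],[0,0,0]]
    - [[-0.4,4,0],[0,0,0]]
    - [[-0.4,4,0],[0,0,0]]
    - [[-0.4,4,0],[0,0,0]]
    - [[-0.4,4,0],[0,0,0]]
    - [[-0.4,4,0],[0,0,0]]
    - [[-0.4,4,0],[0,0,0]]
    - [[-0.4,4,0],[0,0,0]]
    - [[-0.4,4,0],[0,0,0]]

```text
clock: 34.5
tool_pos: [0.4461, 0.3035, 0.2705]
eef_rot: [0.857, 0.515, 0.0, 0.0]
contact_force: [1.0, 0.1, 0.1]
opening: 0.804
finger_force: 0.0
```

Call:
step_arm:
  increments:
    - [[-0.1,2.6,0],[0,0,0]]
    - [[0,1,0],[0,0,0]]
    - [[0,0,0],[0,0,0]]
    - [[0,0,0],[0,0,0]]
    - [[0,0,0],[0,0,0]]
    - [[0,0,0],[0,0,0]]
    - [[0,0,0],[0,0,0]]
    - [[0,0,0],[0,0,0]]
    - [[0,0,0],[0,0,0]]
    - [[0,0,0],[0,0,0]]

```text
clock: 35.5
tool_pos: [0.4455, 0.3379, 0.2698]
eef_rot: [0.857, 0.515, 0.0, 0.0]
contact_force: [-0.1, 0.3, -0.1]
opening: 0.8
finger_force: 0.0
```

```bash
python3 look.py w5 .446,.338,.135 .446,.338,0; python3 - <<'E'
import cv2
from h import *
c=r.calibration("side");p,d=r.snapshot("side")
a=cv2.resize(p[80:210,270:430],(516,420))[:,:,::-1]; b=cv2.imread("pics/w5.png")
cv2.imwrite("pics/s5.png",np.hstack([a,b[:,140:420]]))
E
```

```text
.446,.338,.135 [281.8949 196.8777]
.446,.338,0 [281.8532 171.8866]
[0.4455 0.3379 0.2698] [-0.5142  0.5769 -0.3582  1.7241  0.2496  0.8857 -1.4672] [0.4455 0.338  0.2698]
```

View pics/s5.png

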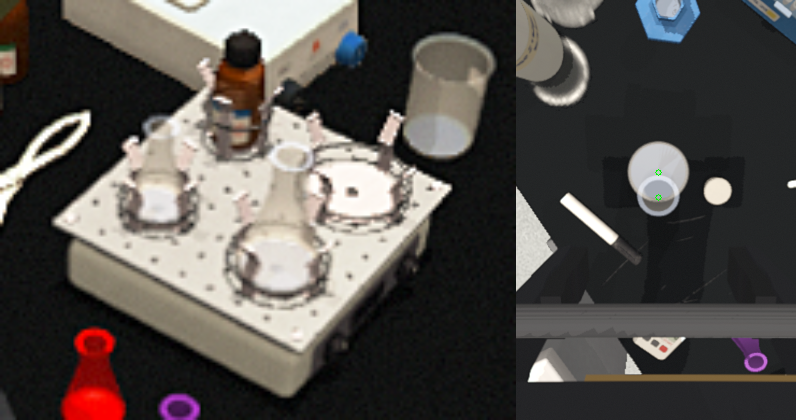

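flask_125 is home and upright. The flask_250 mouth is at its marker (658,197). I descend to TCP z 0.094 and grasp.

Call:
step_arm:
  increments:
    - [[0,0,-2.5],[0,0,0]]
    - [[0,0,-3.5],[0,0,0]]
    - [[0,0,-3.5],[0,0,0]]
    - [[0,0,-3],[0,0,0]]
    - [[0,0,-2],[0,0,0]]
    - [[0,0,-1.6],[0,0,0]]
    - [[0,0,-1.5],[0,0,0]]
    - [[0,0,0],[0,0,0]]
    - [[0,0,0],[0,0,0]]
    - [[0,0,0],[0,0,0]]

```text
clock: 36.6
tool_pos: [0.446, 0.3385, 0.0946]
eef_rot: [0.857, 0.515, 0.001, -0.0]
contact_force: [-0.6, 0.3, 0.0]
opening: 0.805
finger_force: 0.0
```

Call:
step_arm:
  increments:
    - [[0,0,0],[0,0,0]]
    - [[0,0,0],[0,0,0]]
    - [[0,0,0],[0,0,0]]
    - [[0,0,0],[0,0,0]]
    - [[0,0,0],[0,0,0]]
    - [[0,0,0],[0,0,0]]
    - [[0,0,0],[0,0,0]]
    - [[0,0,0],[0,0,0]]
    - [[0,0,0],[0,0,0]]
    - [[0,0,0],[0,0,0]]
  fingers: 0

```text
clock: 37.6
tool_pos: [0.4456, 0.338, 0.0938]
eef_rot: [0.857, 0.515, 0.0, 0.0]
contact_force: [-0.6, -0.7, 1.7]
opening: 0.388
finger_force: 34.9
```

Call:
step_arm:
  increments:
    - [[0,0,2.5],[0,0,0]]
    - [[0,0,4.5],[0,0,0]]
    - [[0,0,4.5],[0,0,0]]
    - [[0,0,4.5],[0,0,0]]
    - [[0,0,4],[0,0,0]]
    - [[0,0,2.5],[0,0,0]]
    - [[0.4,-3,0],[0,0,0]]
    - [[0.4,-4,0],[0,0,0]]
    - [[0.4,-4,0],[0,0,0]]
    - [[0.4,-4,0],[0,0,0]]

```text
clock: 38.6
tool_pos: [0.4609, 0.1863, 0.3182]
eef_rot: [0.857, 0.515, -0.001, 0.0]
contact_force: [0.4, -0.3, -1.7]
opening: 0.383
finger_force: 35.0
```

Call:
step_arm:
  increments:
    - [[0.4,-4,0],[0,0,0]]
    - [[0.4,-4,0],[0,0,0]]
    - [[0.4,-4,0],[0,0,0]]
    - [[0.4,-4,0],[0,0,0]]
    - [[0.4,-4,0],[0,0,0]]
    - [[0.3,-4,0],[0,0,0]]
    - [[0.3,-4,0],[0,0,0]]
    - [[0.3,-4,0],[0,0,0]]
    - [[0.3,-4,0],[0,0,0]]
    - [[0.3,-3.1,0],[0,0,0]]

```text
clock: 39.6
tool_pos: [0.4956, -0.2058, 0.3181]
eef_rot: [0.858, 0.514, -0.001, -0.0]
contact_force: [0.3, 0.4, -1.2]
opening: 0.386
finger_force: 35.0
```

Call:
step_arm:
  increments:
    - [[0,0,0],[0,0,0]]
    - [[0,0,0],[0,0,0]]
    - [[0,0,0],[0,0,0]]
    - [[0,0,0],[0,0,0]]
    - [[0,0,0],[0,0,0]]
    - [[0,0,0],[0,0,0]]
    - [[0,0,-1],[0,0,0]]
    - [[0,0,-2],[0,0,0]]
    - [[0,0,-1],[0,0,0]]
    - [[0,0,0],[0,0,0]]

```text
clock: 40.6
tool_pos: [0.4953, -0.2027, 0.277]
eef_rot: [0.857, 0.515, -0.001, -0.001]
contact_force: [-0.5, -0.1, -0.7]
opening: 0.385
finger_force: 35.0
```

Call:
step_arm:
  increments:
    - [[0,0,-1],[0,0,0]]
    - [[0,0,-1.5],[0,0,0]]
    - [[0,0,-1.2],[0,0,0]]
    - [[0,0,-1],[0,0,0]]
    - [[0,0,-0.8],[0,0,0]]
    - [[0,0,-0.6],[0,0,0]]
    - [[0,0,-0.4],[0,0,0]]
    - [[0,0,0],[0,0,0]]
    - [[0,0,0],[0,0,0]]
    - [[0,0,0],[0,0,0]]

```text
clock: 41.6
tool_pos: [0.4968, -0.2032, 0.2141]
eef_rot: [0.857, 0.515, 0.0, 0.0]
contact_force: [-0.5, -0.5, -1.3]
opening: 0.39
finger_force: 35.0
```

Call:
step_arm:
  increments:
    - [[0,0,-0.3],[0,0,0]]
    - [[0,0,-0.3],[0,0,0]]
    - [[0,0,-0.3],[0,0,0]]
    - [[0,0,-0.3],[0,0,0]]
    - [[0,0,-0.3],[0,0,0]]
    - [[0,0,-0.3],[0,0,0]]
    - [[0,0,-0.3],[0,0,0]]
    - [[0,0,-0.3],[0,0,0]]
    - [[0,0,-0.3],[0,0,0]]
    - [[0,0,-0.3],[0,0,0]]

```text
clock: 42.6
tool_pos: [0.4964, -0.203, 0.1833]
eef_rot: [0.857, 0.515, -0.0, -0.0]
contact_force: [0.4, -0.5, -2.0]
opening: 0.386
finger_force: 35.0
```

Call:
step_arm:
  increments:
    - [[0,0,-0.3],[0,0,0]]
    - [[0,0,-0.3],[0,0,0]]
    - [[0,0,-0.2],[0,0,0]]
    - [[0,0,0],[0,0,0]]
    - [[0,0,-0.1],[0,0,0]]
    - [[0,0,0],[0,0,0]]
    - [[0,0,0],[0,0,0]]
    - [[0,0,0],[0,0,0]]
    - [[0,0,0],[0,0,0]]
    - [[0,0,0],[0,0,0]]

```text
clock: 43.6
tool_pos: [0.4964, -0.2031, 0.1768]
eef_rot: [0.857, 0.515, -0.0, 0.001]
contact_force: [-5.6, 0.6, 18.0]
opening: 0.388
finger_force: 35.1
```

Call:
step_arm:
  increments:
    - [[0,0,0.2],[0,0,0]]
    - [[0,0,0],[0,0,0]]
    - [[0,0,0],[0,0,0]]
    - [[0,0,0],[0,0,0]]
    - [[0,0,0],[0,0,0]]
    - [[0,0,0],[0,0,0]]
    - [[0,0,1],[0,0,0]]
    - [[0,0,3],[0,0,0]]
    - [[0,0,3.5],[0,0,0]]
    - [[0,0,4],[0,0,0]]
  fingers: 0.8

```text
clock: 44.6
tool_pos: [0.4959, -0.2027, 0.2931]
eef_rot: [0.857, 0.515, -0.0, -0.001]
contact_force: [0.7, 0.2, -0.3]
opening: 0.799
finger_force: 0.0
```

Call:
step_arm:
  increments:
    - [[0,0,3],[0,0,0]]
    - [[-2,-4,0],[0,0,0]]
    - [[-2,-4,0],[0,0,0]]
    - [[-2,-4,0],[0,0,0]]
    - [[-2,-4,0],[0,0,0]]
    - [[-2,-4,0],[0,0,0]]
    - [[0,-4,0],[0,0,0]]
    - [[0,0,0],[0,0,0]]
    - [[0,0,0],[0,0,0]]
    - [[0,0,0],[0,0,0]]

```text
clock: 45.6
tool_pos: [0.3973, -0.4413, 0.3221]
eef_rot: [0.857, 0.516, 0.001, -0.0]
contact_force: [-0.3, 0.2, 0.4]
opening: 0.801
finger_force: 0.0
```

```bash
python3 - <<'E'
import cv2
from h import *
c=r.calibration("side");p,d=r.snapshot("side");t,_=r.snapshot("top")
a=cv2.resize(p[80:210,270:430],(400,325)); b=cv2.resize(t[140:270,350:480],(325,325)); e=cv2.resize(p,(433,325)); f=cv2.resize(t[150:280,80:340],(650,325))[:,:292]
cv2.imwrite("pics/end.png",np.vstack([np.hstack([a,b]),np.hstack([e,f])])[:,:,::-1][:600])
E
```

```text
(no output)
```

View pics/end.png

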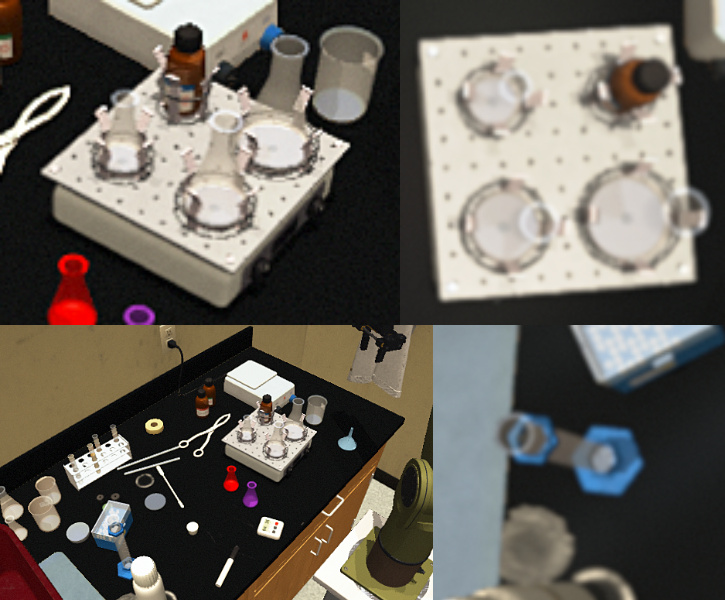

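All four pieces stand upright in their own clamps. The cylinder and the red and purple flasks are untouched, and the gripper is clear.

```bash
python3 -c "
from plant import r
print(r.finish_job())"
```

```text
the job is handed in; nothing more can be done
None
```

All three flasks and the amber bottle are upright and fully home in their matching clamps, released with nothing tipped, and the job was handed in at about 46 s; the final presses read 12–18 N, above the 3–10 N quoted for seating.

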